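# Pin the tie bar into the clevis of the bridge-test rig

### The job

Make the bridge-test rig ready: swing the tie bar in until it meets its stop, so that its eye lies between the two ears of the clevis, then take the wing-headed pin from the wooden stand and pass it down through the upper ear, the eye and the lower ear until its flange sits flat on the upper ear. The eye plate slides loosely in the bar and seldom lines up, so feel for its hole with the nose of the pin and draw it into line; push the pin only gently, never harder than about 20 N. Let go of everything, and leave the other two pins in the stand and the glue and tape where they are.

Things in the scene. Friction and masses are not known exactly. Their poses are not given: they have to be found in the camera images.
- rig: fixed test rig: grey base plate 110 x 300 x 12 mm on the bench, origin on the bench top, z up. Its y runs from the pivot post of the tie bar (at y = -130 mm) to the steel clevis (hole line at y = +70 mm). The clevis is a C of two level ears, each 56 x 56 mm, joined by a wall on the +x side, open to -x
- clevis_top (a point): centre of the upper ear's hole, on the ear's top face, 72 mm above the bench; axes as the rig's. The upper ear is 8 mm thick; its round hole is wide, 30 mm, so that the pin's shank has 10 mm of room to every side in it
- clevis_low (a point): centre of the lower ear's hole, on that ear's top face, 40 mm above the bench, straight below clevis_top; the ear is 10 mm thick, its round hole 12 mm in diameter
- tie_bar (a joint): angle (rad) of the tie bar about its vertical pivot: 0 = closed, against its stop, eye between the ears; grows as it swings out to the rig's -x side (counter-clockwise from above), at most 1.0. Stays where it is left; about 2.5 N at its handle moves it. The bar is aluminium, 22 mm wide, its top 58 mm above the bench
- bar_pivot (a point): the tie bar's pivot axis, at the top of the bar, 58 mm above the bench; y along the bar, away from the pivot
- bar_handle (a point): middle of the bar's handle, an upright steel post 14 mm in diameter, 42 mm tall (58 to 100 mm above the bench), 120 mm from the pivot; the point is 79 mm above the bench. z up, y along the bar away from the pivot. With the bar closed it stands 80 mm from the clevis hole line
- eye_mid (a point): point of the tie bar, 200 mm from its pivot and 56 mm above the bench: where the eye would be with its plate in mid-slide, under the upper ear when closed. The steel eye plate (32 x 32 x 8 mm, top at 56 mm; hole 12 mm) stands up to 10 mm from here, outward or inward along the bar; where is not measured. It slides along the bar at about 4 N and can be drawn by the pin
- pin_wing (a point): centre of the flat wing (grip) of the right pin, the only winged one, steel, 130 to 210 g: wing 24 mm along its x, 12 mm thick along its y (grip across y), 36 mm tall. The point is half-way up the wing, 23 mm above the flange's underside. Flange below the wing: 38 mm disc, 5 mm thick. The pin hangs upright by it in the stand. When home, this point is 23 mm above clevis_top
- pin_nose (a point): tip of the right pin's nose, 75 mm below pin_wing, 52 mm below the flange's underside. The shank is 10 mm in diameter; its last 4 mm taper to 8 mm at the tip. Under the flange is a chamfered shoulder, 26 mm in diameter and 6 mm long, that enters the upper ear's hole
- stand: the fixed wooden pin stand, 190 mm along its x, 60 mm wide, 66 mm tall, origin under its centre on the bench; three holes of 29 mm in its top, 60 mm apart along x, one pin in each (which pin is in which hole varies)
- ball_pin_head (a point): bystander: centre of the 22 mm ball on another pin in the stand, 24 mm above the stand's top; leave it
- stub_pin_head (a point): bystander: centre of the short round head (16 mm across, 16 mm tall) of another pin in the stand, 13 mm above the stand's top; leave it
- glue: bystander: white glue bottle, 54 mm in diameter, 140 mm tall; origin under its centre
- tape: bystander: roll of masking tape lying flat, 100 mm outside, 24 mm high; origin under its centre
Mind the look-alikes: they are no part of the job. What is shaped like the part that bears pin_wing but purple or turquoise is not meant.

How it is judged:
By the outcome, as a careful person would: the job done as asked, in the order asked, and still so for the second after the job is handed in, with the robot touching nothing.
It also fails if it takes over 72 s, if anything falls off the work surface, if the arm or the gripper's body presses on something with over 40 N, if the wrist force passes 120 N, or if a joint passes its speed limit or range.

### The arm

A 6-joint arm with a two-finger parallel gripper is mounted at the origin on the work surface. World frame = base frame: x ahead of the robot, y to its left, z up, the work surface at z = 0. Lengths are in mm, angles in rad, forces in N, time in s.
With the tool pointing down it reaches from about 350 to 875 mm from the base axis. Payload 4.2 kg.
Tool frame: the origin (TCP) lies at the very end of the fingers, on their centre line; the grasp point (between the pads) lies 19 mm behind it (arm.grip_point_offset is the distance from the TCP to the grasp point, in mm); z points along the fingers, y is the direction in which the jaws open and shut (so a half turn about z gives the same grasp; the last joint's range is limited). The gripper opens to 85 mm and grips with 20 to 120 N. Pads are 22 mm wide; open, the fingers measure 114 mm over their backs; the gripper's body (76 mm by 85 mm) begins 54 mm behind the grasp point. The pads swing forward as they close: fully open they stand 13 mm farther back than shut.
Start: joints at [-0.872, 0.385, 0.008, 0, -1.194, -0.259], TCP at [266.111, -565.495, 231.312] pointing down, gripper open.
Joint ranges: [-3.14, 3.14], [-1.21, 2.06], [-1.07, 1.41], [-3.16, 2.05], [-2.99, -0.16], [-3.1, 3.1]. Speed limits (rad/s): [2.79, 2.79, 3.14, 3.14, 3.14, 3.14].

### API

Orientations are given as a unit quaternion [x, y, z, w].
In Python, from bench import arm gives the robot as it stands.
- The arm moves only by the tool drive_tool, never from a script. Its argument "steps" is a list of rows, each a list of 5 numbers: the shift along the tool's x, y, z in m, then the turn about the tool's z in degrees, then the finger opening in m, from 0 to 0.0854. A call has 1 to 20 rows; each row shifts and turns the commanded pose from where the row before left it, along the tool's axes as they then stand; what a row does not reach is not made up. A row lasts 1/10 s, in which the tool goes at most 50 mm and 8.59 degrees, less where a joint would pass 70% of its speed; a pose out of reach is approached as far as the arm can. A call is refused whole if a number of a shift passes 0.05 or a number of a turn 8.59, either way. A call with a gripper value outside its range is refused whole. The fingers move at their own pace and stop on an object; the grip force is fixed at half the most. Time passes only in rows, so rows that do not move let the fingers close. It gives the time, the measured TCP pose, the force and the opening at its end, in the units of the state.
- arm.read_state(): the state, without advancing time (a new reading comes with each control period).
- arm.get_image(name): name is "scene" or "top" or "wrist"; returns (picture, depth): 420x560x3 uint8, blue, green, red; 420x560 float32, mm along the optical axis (not along the pixel's ray), 0 where there is no reading.
- arm.camera_params(name): a dict with "K" (3x3 intrinsics, pixels), "dist" ([k1, k2, p1, p2, k3] as OpenCV has them; the pictures are not rectified), "world_to_cam" (4x4, takes a point from world to camera coordinates); the wrist camera has in their place "mount" (4x4, takes a point from camera to tool coordinates, whose origin is the TCP and whose axes are the flange's). Camera axes: x right, y up, looking along -z (the intrinsics and any distortion apply to the point x, -y, -z); pixel columns grow to the right and rows downward; lengths in mm; the calibration is good to about 2 mm. A picture is of the moment at which its call begins: read the wrist's pose just before it. camera_params takes no time and is no camera call.
- arm.job_done(): hands the job in, once; it reports no verdict.
The state is a dict: "clock": time; "joints": joint angles; "joint_vel": joint speeds; "joint_efforts": joint torques, N m; "position": TCP position; "ee_rot": TCP orientation; "contact_force": force on the tool from outside, world axes, zero at the start; "wrist_torque": the same for the moment, N m; "gripper_width": finger opening in mm.
Only numpy, scipy, OpenCV 4.12 (cv2) and the standard library are available. Lean on these libraries where they do the work, as an engineer would, in place of code of your own. Each camera call takes 0.05 s, during which the arm holds its last target.

## Working session

There is one attempt and no reset: what is moved stays moved. The work goes in short steps, Python scripts to look and compute and a tool call to move; the robot and the scene stay as the last step left them, time stands still between calls to the robot, and variables do not carry over. Pictures are saved under pics/ and viewed, and the job is handed in when it is done.

Besides the shell and the picture viewer there is one more tool, called as a command line: name --pt "numbers of a row" for each row, then --argument value for the rest. drive_tool: Moves the arm, as the interface text tells. Its arguments: {"type":"object","properties":{"steps":{"type":"array"}},"required":["steps"]}

```bash
ls; mkdir -p pics; python3 - <<'E'
from bench import arm
import cv2,numpy as np
for n in ("scene","top"):
    im,d=arm.get_image(n); cv2.imwrite(f"pics/{n}0.png",im); np.save(f"pics/{n}0.npy",d)
    p=arm.camera_params(n); print(n,p)
print(arm.camera_params("wrist")); print(arm.read_state())
E
```

```text
pics
scene {'K': array([[442.5930817 ,   0.        , 286.86861138],
       [  0.        , 442.5930817 , 212.12115746],
       [  0.        ,   0.        ,   1.        ]]), 'dist': array([-0.14797521,  0.        ,  0.        ,  0.        ,  0.        ]), 'world_to_cam': array([[ 3.30912330e-01,  9.43658530e-01,  2.36803635e-03,
        -1.54314048e+02],
       [-8.01112828e-01,  2.79597927e-01,  5.29191114e-01,
         4.45059699e+02],
       [ 4.98713611e-01, -1.77012929e-01,  8.48499356e-01,
        -1.46254844e+03],
       [ 0.00000000e+00,  0.00000000e+00,  0.00000000e+00,
         1.00000000e+00]])}
top {'K': array([[403.49768412,   0.        , 281.16781702],
       [  0.        , 403.49768412, 213.64125458],
       [  0.        ,   0.        ,   1.        ]]), 'dist': array([-0.03033422,  0.        ,  0.        ,  0.        ,  0.        ]), 'world_to_cam': array([[ 3.34433199e-03, -9.99953188e-01,  9.07944615e-03,
        -4.42276883e+01],
       [ 9.92518449e-01,  4.42734212e-03,  1.22014454e-01,
        -6.20493311e+02],
       [-1.22048940e-01,  8.60346096e-03,  9.92486794e-
[... 713 characters left out ...]
clock': 0.1, 'joints': array([-8.72416771e-01,  3.85496512e-01,  6.75591798e-03, -4.15173803e-04,
       -1.19402702e+00, -2.58627491e-01]), 'joint_vel': array([-0.00123064, -0.00082403,  0.00173027,  0.00049276, -0.0007773 ,
        0.00037834]), 'joint_efforts': array([ 4.11456597e-05, -3.93318701e+01,  1.88929904e+01,  4.19794992e+00,
       -2.54256694e-03,  3.77570956e-06]), 'position': array([ 265.87111272, -565.0459093 ,  230.32118402]), 'ee_rot': array([-2.18033810e-01,  9.75940700e-01,  9.63785984e-04, -2.82561402e-04]), 'contact_force': array([-0.47241765, -0.85958313,  0.78074479]), 'wrist_torque': array([ 0.03331332, -0.02740535,  0.02825667]), 'gripper_width': 85.61022245927022}
```

View pics/scene0.png

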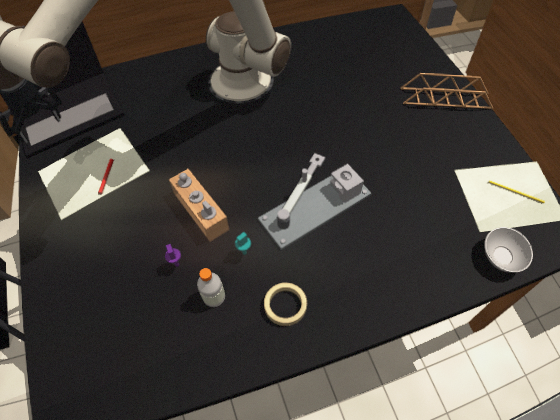

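View pics/top0.png

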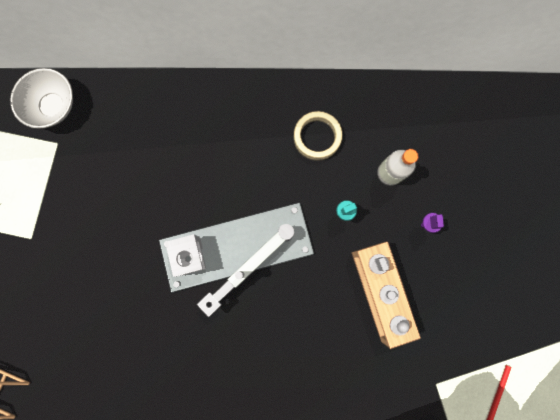

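```bash
cat > h.py <<'E'
import numpy as np,cv2
from scipy.spatial.transform import Rotation as R
from bench import arm
def cam(n,st=None):
    p=arm.camera_params(n)
    if n=="wrist":
        T=np.eye(4);T[:3,:3]=R.from_quat(st["ee_rot"]).as_matrix();T[:3,3]=st["position"]
        return p["K"],p["dist"],np.linalg.inv(T@p["mount"])
    return p["K"],p["dist"],p["world_to_cam"]
def ray(c,u,v):
    K,D,W=c
    q=cv2.undistortPoints(np.array([[[u,v]]],float),K,D)[0,0]
    d=np.array([q[0],-q[1],-1.]);Ri=W[:3,:3].T
    return -Ri@W[:3,3],Ri@d
def atz(c,u,v,z):
    o,d=ray(c,u,v);return o+d*(z-o[2])/d[2]
def atd(c,u,v,dep):
    o,d=ray(c,u,v);return o+d*dep
def tri(obs):
    A=np.zeros((3,3));b=np.zeros(3);L=[]
    for c,u,v in obs:
        o,d=ray(c,u,v);d=d/np.linalg.norm(d);P=np.eye(3)-np.outer(d,d);A+=P;b+=P@o;L.append((P,o))
    x=np.linalg.solve(A,b);return x,[round(float(np.linalg.norm(P@(x-o))),2) for P,o in L]
def proj(c,X):
    K,D,W=c
    X=np.atleast_2d(X);q=(W[:3,:3]@X.T).T+W[:3,3];q=q*np.array([1,-1,-1])
    return cv2.projectPoints(q,np.zeros(3),np.zeros(3),K,D)[0][:,0]
E
python3 - <<'E'
import cv2
t=cv2.imread("pics/top0.png");s=cv2.imread("pics/scene0.png")
cv2.imwrite("pics/t_rig.png",cv2.resize(t[190:330,150:330],None,fx=4.4,fy=4.2857,interpolation=cv2.INTER_CUBIC)[:600,:800])
cv2.imwrite("pics/t_stand.png",cv2.resize(t[230:360,330:460],None,fx=4.5,fy=4.5,interpolation=cv2.INTER_CUBIC))
cv2.imwrite("pics/s_rig.png",cv2.resize(s[140:260,240:390],None,fx=5,fy=5,interpolation=cv2.INTER_CUBIC))
cv2.imwrite("pics/s_stand.png",cv2.resize(s[155:255,150:270],None,fx=6,fy=6,interpolation=cv2.INTER_CUBIC))
E
```

```text
(no output)
```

View pics/t_rig.png

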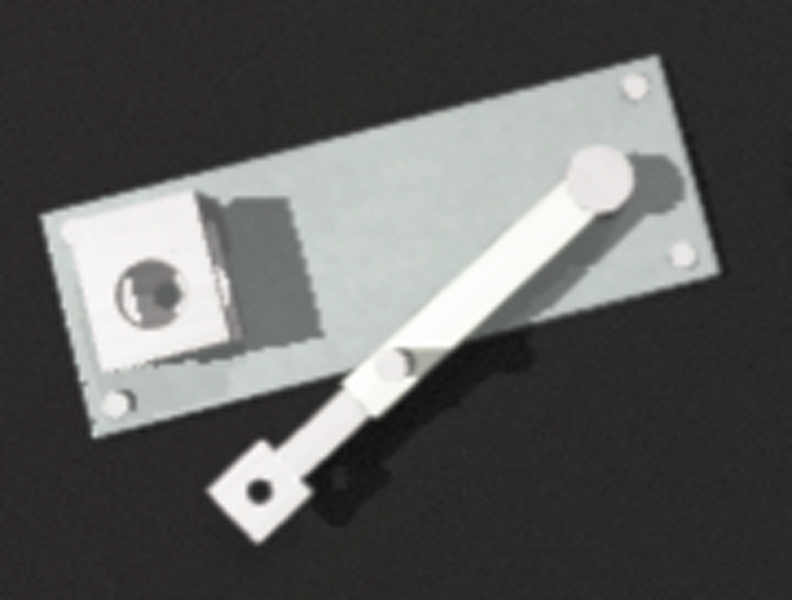

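View pics/t_stand.png

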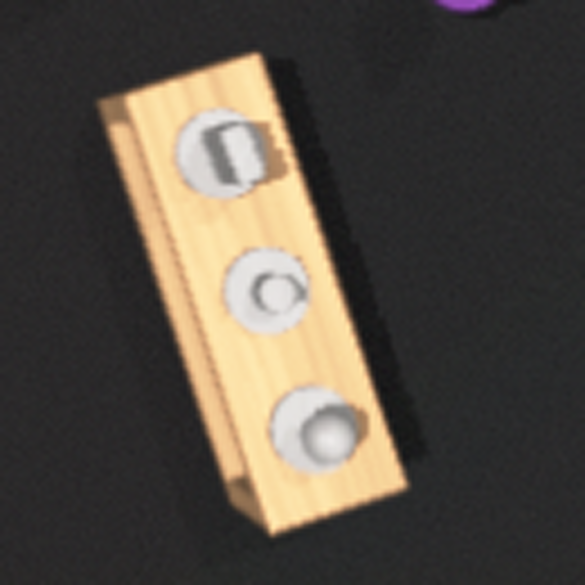

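View pics/s_rig.png

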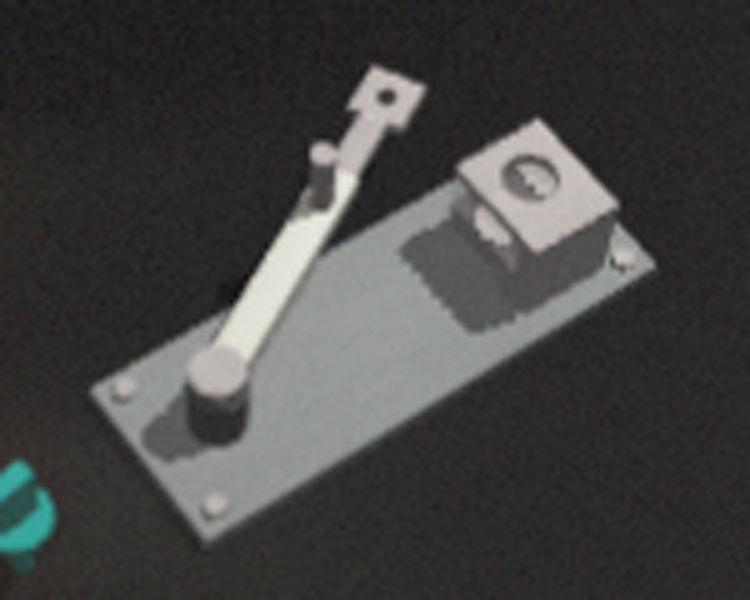

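View pics/s_stand.png

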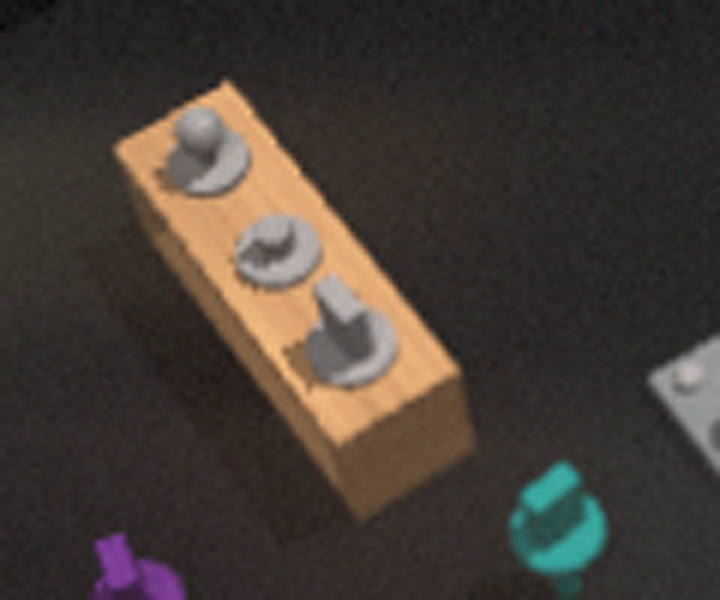

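```bash
python3 - <<'E'
from h import *
t=cam("top");s=cam("scene")
P={}
for n,a,b in [("wingtop",(383.5,263.8),(206.3,204.7)),("clevis",(184.3,258.1),(346.2,175.6)),("pivotcap",(286.4,232.0),(283.6,214)),("handletop",(240.2,273.5),(304.6,170.4)),("eye",(209.1,304.3),(317.4,159.4)),("stubtop",(330+279/4.5,230+293/4.5),(150+277/6,155+228/6))]:
    x,r=tri([(t,*a),(s,*b)]);P[n]=x;print(n,x.round(1),r,np.hypot(x[0],x[1]).round())
c,p=P["clevis"],P["pivotcap"]
d=c-p;print("rigdist",np.hypot(d[0],d[1]),"yaw of rig y",np.degrees(np.arctan2(d[1],d[0])))
for k in("handletop","eye"):
    e=P[k]-p;print(k,np.hypot(e[0],e[1]),np.degrees(np.arctan2(e[1],e[0])))
# base plate corners (top) z=12, stand top corners z=66
for nm,c4 in [("plate",[(40,214),(657,55),(720,272),(94,438)])]:
    for u,v in c4: print(nm,atz(t,150+u/4.4,190+v/4.2857,12).round(1))
for u,v in [(125,97),(260,52),(408,487),(272,535)]: print("stand",atz(t,330+u/4.5,230+v/4.5,66).round(1))
d=np.load("pics/top0.npy")
for u,v in [(240,273),(175,250),(230,285),(384,264),(209,310),(395,310)]: print((u,v),atd(t,u,v,d[v,u]).round(1))
E
```

```text
wingtop [ 521.3 -228.2  103.1] [0.33, 0.33] 569.0
clevis [530.7 143.   69.1] [0.25, 0.25] 550.0
pivotcap [582.5 -50.8  58.7] [1.16, 1.16] 585.0
handletop [503.3  33.6 104.4] [1.09, 1.09] 504.0
eye [442.9  96.7  52.4] [0.43, 0.43] 453.0
stubtop [ 464.2 -245.8   84.2] [2.22, 2.22] 525.0
rigdist 200.65852623934143 yaw of rig y 104.95679420602498
handletop 115.78412238256733 133.1658197348478
eye 203.1256174152086 133.43757029335035
plate [568.2 209.   12. ]
plate [646.7 -79.7  12. ]
plate [ 541.9 -108.9   12. ]
plate [462.4 180.1  12. ]
stand [ 544.4 -189.1   66. ]
stand [ 563.8 -247.7   66. ]
stand [ 381.7 -305.5   66. ]
stand [ 362.4 -247.6   66. ]
(240, 273) [503.9  33.1 103.3]
(175, 250) [545.8 159.3  75.9]
(230, 285) [479.9  55.9  58.9]
(384, 264) [ 520.8 -227.8  109.4]
(209, 310) [432.6  95.3  57.5]
(395, 310) [ 434.2 -257.7   67.1]
```

drive_tool --pt "-0.0325 0.0212 -0.001 0 0" --pt "-0.0325 0.0212 -0.001 0 0" --pt "-0.0325 0.0212 -0.001 0 0" --pt "-0.0325 0.0212 -0.001 0 0" --pt "-0.0325 0.0212 -0.001 0 0" --pt "-0.0325 0.0212 -0.001 0 0" --pt "-0.0325 0.0212 -0.001 0 0" --pt "-0.0325 0.0212 -0.001 0 0" --pt "-0.0325 0.0212 -0.001 0 0" --pt "-0.0325 0.0212 -0.001 0 0" --pt "0 0 0 8.5 0" --pt "0 0 0 0 0" --pt "0 0 0 0 0"

```text
clock: 1.4
position: [469.6, -235.3, 241.0]
ee_rot: [-0.147, 0.989, 0.0, -0.0]
contact_force: [-0.9, -1.0, 0.4]
gripper_width: -0.4
```

```bash
python3 - <<'E'
from h import *
import json
st=arm.read_state();im,d=arm.get_image("wrist")
print(st["position"],st["ee_rot"],st["contact_force"],st["clock"],st["gripper_width"])
cv2.imwrite("pics/w1.png",im);np.savez("pics/w1.npz",d=d,position=st["position"],ee_rot=st["ee_rot"])
E
```

```text
[ 469.58612061 -235.29271677  240.97081363] [-1.46569669e-01  9.89200257e-01  1.93489590e-04 -3.81519198e-04] [-0.93102331 -0.95674871  0.42325052] 1.4 -0.3766920721248804
```

View pics/w1.png

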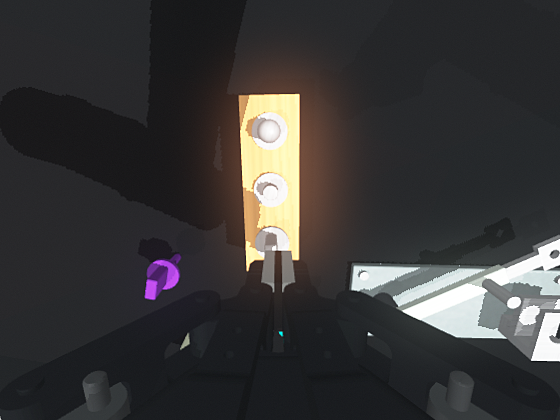

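drive_tool --pt "-0.0095 0.0355 0 0 0" --pt "-0.0095 0.0355 0 0 0" --pt "-0.0095 0.0355 0 0 0" --pt "-0.0095 0.0355 0 0 0" --pt "-0.0095 0.0355 0 0 0" --pt "-0.0095 0.0355 0 0 0" --pt "-0.0095 0.0355 0 0 0" --pt "0 0 0.034 0 0" --pt "0 0 0.034 0 0" --pt "0 0 0.034 0 0" --pt "0 0 0.034 0 0" --pt "0 0 0.033 0 0" --pt "0 0 0 0 0" --pt "0 0 0 0 0"

```text
clock: 2.85
position: [462.6, 21.2, 72.7]
ee_rot: [-0.145, 0.989, -0.0, -0.0]
contact_force: [0.3, -0.1, 0.2]
gripper_width: -0.1
```

```bash
python3 - <<'E'
from h import *
im,d=arm.get_image("scene")
cv2.imwrite("pics/s2.png",cv2.resize(im[100:260,200:400],None,fx=3.7,fy=3.7,interpolation=cv2.INTER_CUBIC))
E
```

```text
(no output)
```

View pics/s2.png

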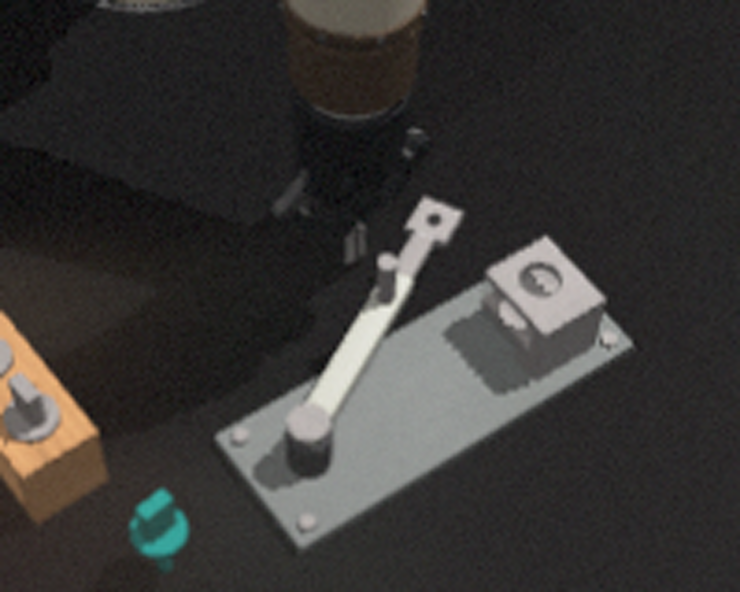

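drive_tool --pt "-0.006 0 0 0 0" --pt "-0.006 0 0 0 0" --pt "-0.006 0 0 0 0" --pt "-0.005 0.0015 0 0 0" --pt "-0.005 0.0015 0 0 0" --pt "-0.005 0.0015 0 0 0" --pt "-0.005 0.0015 0 0 0" --pt "-0.005 0.0015 0 0 0" --pt "-0.005 0.0015 0 0 0" --pt "-0.005 0.0015 0 0 0" --pt "-0.005 0.0015 0 0 0" --pt "-0.003 0.001 0 0 0" --pt "0 0 0 0 0"

```text
clock: 4.2
position: [518.1, 52.0, 72.4]
ee_rot: [-0.145, 0.989, -0.0, 0.001]
contact_force: [-1.8, -0.6, -0.3]
gripper_width: -0.0
```

```bash
python3 - <<'E'
from h import *
im,d=arm.get_image("scene")
cv2.imwrite("pics/s3.png",cv2.resize(im[100:260,200:400],None,fx=3.7,fy=3.7,interpolation=cv2.INTER_CUBIC))
E
```

```text
(no output)
```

View pics/s3.png

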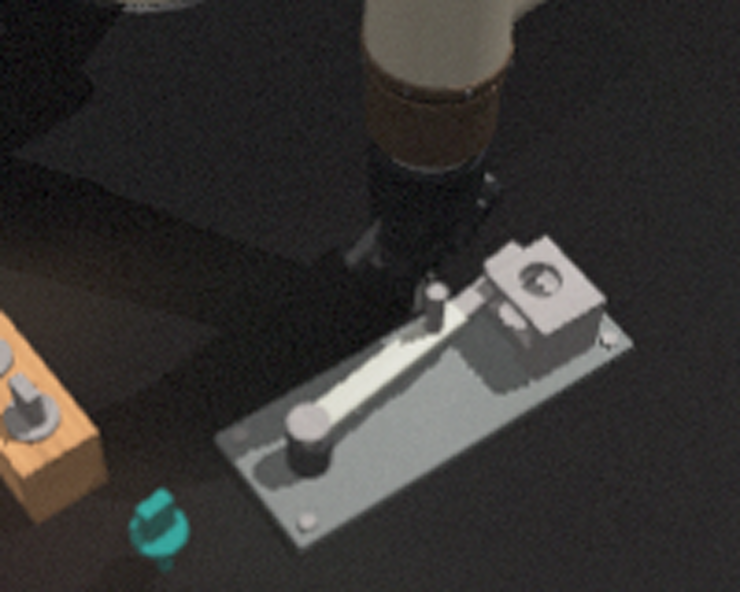

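drive_tool --pt "-0.003 0 0 0 0" --pt "-0.003 0 0 0 0" --pt "-0.003 0 0 0 0" --pt "-0.002 0 0 0 0" --pt "0 0 0 0 0"

```text
clock: 4.75
position: [528.3, 55.3, 72.5]
ee_rot: [-0.145, 0.989, 0.0, 0.001]
contact_force: [-1.1, 0.5, 0.6]
gripper_width: 0.1
```

drive_tool --pt "-0.0015 0 0 0 0" --pt "-0.0015 0 0 0 0" --pt "0 0 0 0 0"

```text
clock: 5.05
position: [530.7, 55.9, 72.4]
ee_rot: [-0.145, 0.989, 0.0, 0.0]
contact_force: [-2.2, 0.6, 1.7]
gripper_width: -0.2
```

drive_tool --pt "-0.001 0 0 0 0" --pt "-0.001 0 0 0 0" --pt "0 0 0 0 0"

```text
clock: 5.35
position: [532.4, 56.5, 72.3]
ee_rot: [-0.145, 0.989, 0.0, 0.0]
contact_force: [-2.3, 0.8, 0.7]
gripper_width: 0.4
```

drive_tool --pt "-0.001 0 0 0 0" --pt "-0.001 0 0 0 0" --pt "0 0 0 0 0"

```text
clock: 5.65
position: [534.4, 57.1, 72.3]
ee_rot: [-0.145, 0.989, 0.0, 0.0]
contact_force: [-3.3, 1.1, 0.9]
gripper_width: -0.3
```

```bash
python3 - <<'E'
from h import *
for n in("scene","top"):
    im,d=arm.get_image(n);cv2.imwrite(f"pics/{n}4.png",im)
s=cv2.imread("pics/scene4.png");cv2.imwrite("pics/s4.png",cv2.resize(s[140:240,260:380],None,fx=6,fy=6,interpolation=cv2.INTER_CUBIC))
E
```

```text
(no output)
```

View pics/s4.png

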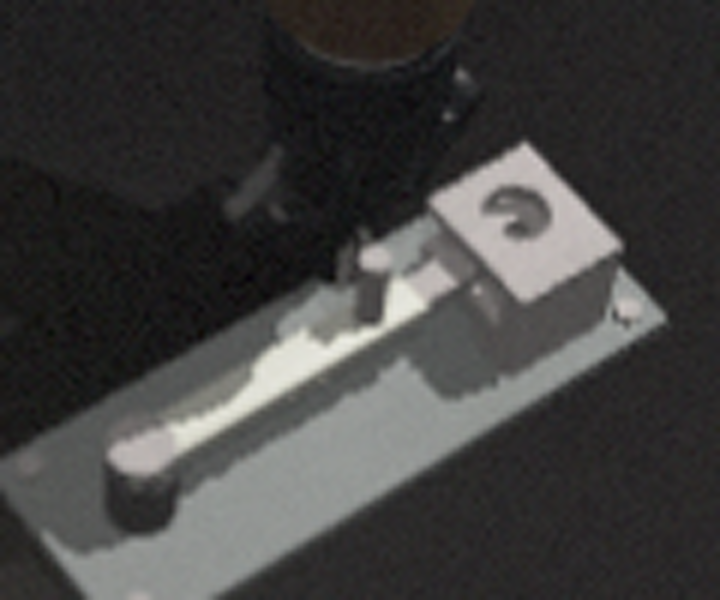

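drive_tool --pt "-0.001 0 0 0 0" --pt "0 0 0 0 0"

```text
clock: 5.95
position: [534.7, 57.1, 72.2]
ee_rot: [-0.145, 0.989, -0.0, -0.001]
contact_force: [-4.0, 1.3, 2.3]
gripper_width: -0.1
```

drive_tool --pt "-0.001 0 0 0 0" --pt "0 0 0 0 0"

```text
clock: 6.15
position: [534.7, 57.1, 72.1]
ee_rot: [-0.145, 0.989, -0.0, -0.002]
contact_force: [-5.0, 0.8, 3.2]
gripper_width: 0.1
```

drive_tool --pt "-0.001 0 0 0 0" --pt "0 0 0 0 0"

```text
clock: 6.35
position: [534.7, 57.0, 72.0]
ee_rot: [-0.145, 0.989, -0.0, -0.003]
contact_force: [-7.9, -0.6, 5.2]
gripper_width: -0.0
```

drive_tool --pt "0.015 0 0 0 0" --pt "0.03 0 0 0 0" --pt "0 0 -0.04 0 0" --pt "0 0 -0.045 0 0" --pt "0 0 -0.045 0 0" --pt "-0.0288 0.0279 0 0 0" --pt "-0.0288 0.0279 0 0 0" --pt "-0.0288 0.0279 0 0 0" --pt "0 0 0 0 0" --pt "0 0 0 0 0"

```text
clock: 7.35
position: [553.5, 150.7, 202.0]
ee_rot: [-0.146, 0.989, 0.0, 0.001]
contact_force: [0.3, -0.7, -0.6]
gripper_width: 0.1
```

```bash
cat > snap.py <<'E'
import sys
from h import *
n=sys.argv[1];st=arm.read_state();im,d=arm.get_image("wrist")
print(st["position"].round(2),st["ee_rot"].round(4),st["contact_force"].round(1),st["clock"])
cv2.imwrite(f"pics/{n}.png",im);np.savez(f"pics/{n}.npz",d=d,position=st["position"],ee_rot=st["ee_rot"])
E
python3 snap.py w2
```

```text
[553.48 150.72 201.99] [-1.457e-01  9.893e-01  0.000e+00  6.000e-04] [ 0.3 -0.7 -0.6] 7.35
```

View pics/w2.png

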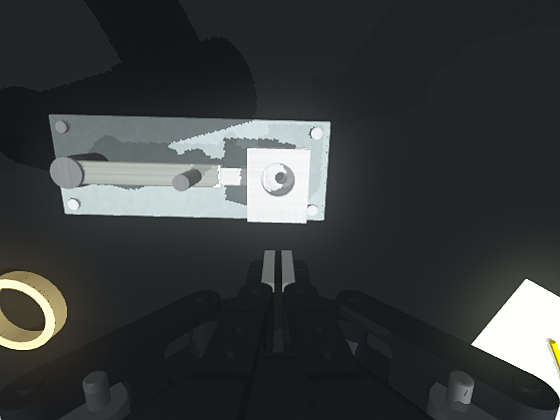

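drive_tool --pt "0 -0.03 0.02 0 0" --pt "0 -0.03 0.02 0 0" --pt "0 0 0 0 0" --pt "0 0 0 0 0"

```text
clock: 7.8
position: [569.8, 91.1, 162.4]
ee_rot: [-0.144, 0.99, -0.0, 0.0]
contact_force: [-0.3, -0.2, 1.0]
gripper_width: -0.5
```

```bash
python3 snap.py w3; python3 - <<'E'
import cv2
a=cv2.imread("pics/w2.png");b=cv2.imread("pics/w3.png")
cv2.imwrite("pics/w2c.png",cv2.resize(a[135:235,220:340],None,fx=6,fy=6,interpolation=cv2.INTER_CUBIC))
cv2.imwrite("pics/w3.full.png",b)
E
```

```text
[569.79  91.05 162.43] [-1.441e-01  9.896e-01 -2.000e-04  1.000e-04] [-0.3 -0.2  1. ] 7.8
```

View pics/w2c.png

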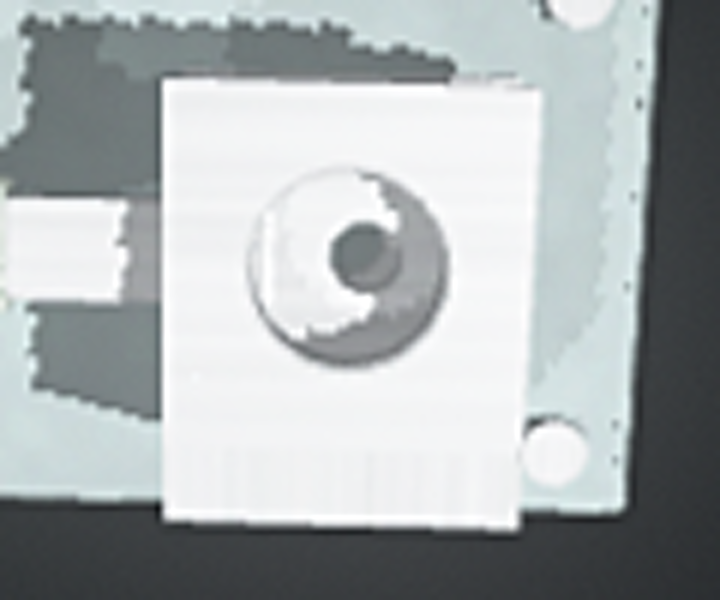

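View pics/w3.png

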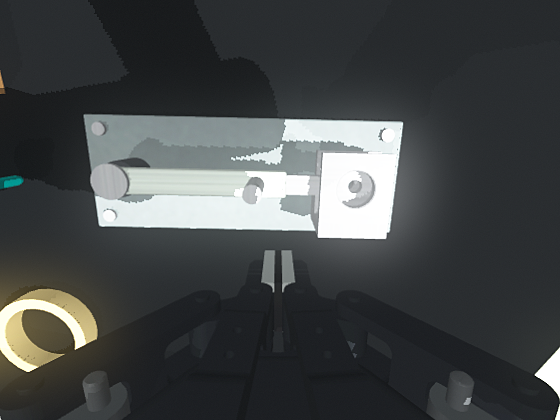

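```bash
python3 - <<'E'
import cv2
b=cv2.imread("pics/w3.png")
cv2.imwrite("pics/w3c.png",cv2.resize(b[140:240,300:420],None,fx=6,fy=6,interpolation=cv2.INTER_CUBIC))
E
```

```text
(no output)
```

View pics/w3c.png

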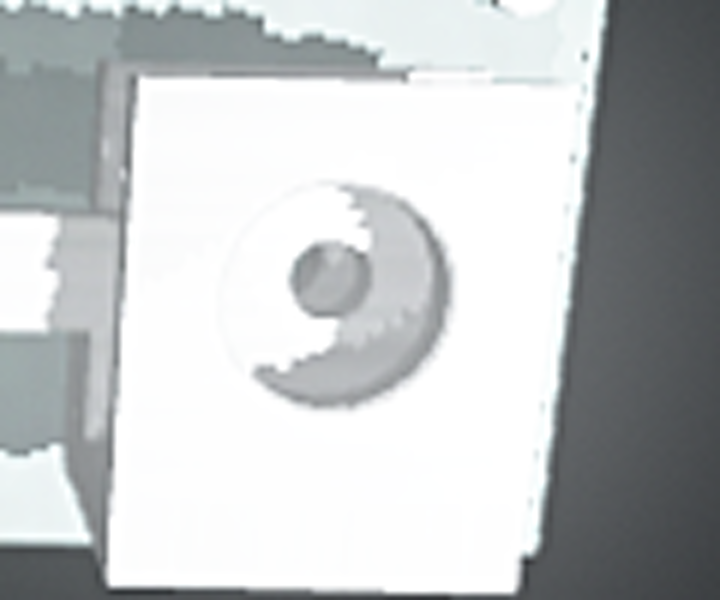

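```bash
python3 - <<'E'
from h import *
a=cam("wrist",np.load("pics/w2.npz"));b=cam("wrist",np.load("pics/w3.npz"))
C=[(278.0,179.5),(356.2,189.3)];E=[(281,177.8),(355.2,186.7)]
for n,q,z in(("clevis",C,72),("eye",E,56)):
    x,r=tri([(a,*q[0]),(b,*q[1])]);print(n,x.round(1),r,atz(a,*q[0],z).round(1),atz(b,*q[1],z).round(1))
pv=[(66,172),(110,181)]
print("pivot",tri([(a,*pv[0]),(b,*pv[1])]))
E
```

```text
clevis [529.1 145.   72.3] [0.17, 0.17] [529. 145.  72.] [529.3 145.1  72. ]
eye [528.8 148.   57.5] [0.13, 0.13] [528.9 148.   56. ] [529.1 148.4  56. ]
pivot (array([579.10610751, -44.50783683,  68.38187291]), [0.07, 0.07])
```

drive_tool --pt "0.0149 -0.0363 -0.0047 0 0" --pt "0.0149 -0.0363 -0.0047 0 0" --pt "0.0149 -0.0363 -0.0047 0 0.06" --pt "0.0149 -0.0363 -0.0047 0 0.06" --pt "0.0149 -0.0363 -0.0047 0 0.06" --pt "0.0149 -0.0363 -0.0047 0 0.06" --pt "0.0149 -0.0363 -0.0047 0 0.06" --pt "0.0149 -0.0363 -0.0047 0 0.06" --pt "0 0 0 0 0.06" --pt "0 0 0 0 0.06"

```text
clock: 8.85
position: [539.5, -220.3, 201.0]
ee_rot: [-0.145, 0.989, -0.0, 0.001]
contact_force: [0.6, 0.3, 0.3]
gripper_width: 60.1
```

```bash
python3 snap.py w4
```

```text
[ 539.46 -220.29  201.04] [-1.447e-01  9.895e-01 -3.000e-04  1.200e-03] [0.6 0.3 0.3] 8.85
```

drive_tool --pt "0.02 -0.03 0.02 0 0.06" --pt "0 -0.03 0.02 0 0.06" --pt "0 0 0 0 0.06" --pt "0 0 0 0 0.06"

```text
clock: 9.3
position: [537.5, -282.3, 159.5]
ee_rot: [-0.146, 0.989, 0.0, -0.0]
contact_force: [-0.1, 1.0, 0.5]
gripper_width: 60.2
```

```bash
python3 snap.py w5
```

```text
[ 537.49 -282.29  159.52] [-1.457e-01  9.893e-01  2.000e-04 -4.000e-04] [-0.1  1.   0.5] 9.3
```

View pics/w4.png

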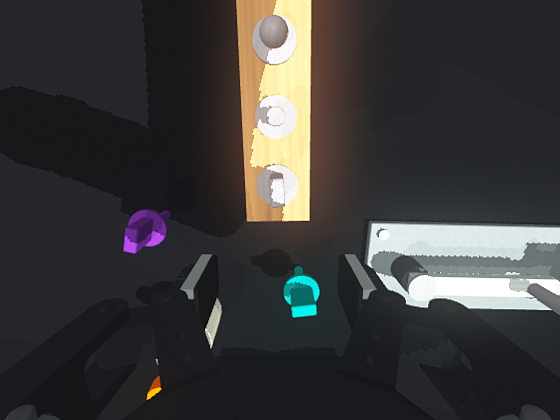

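View pics/w5.png

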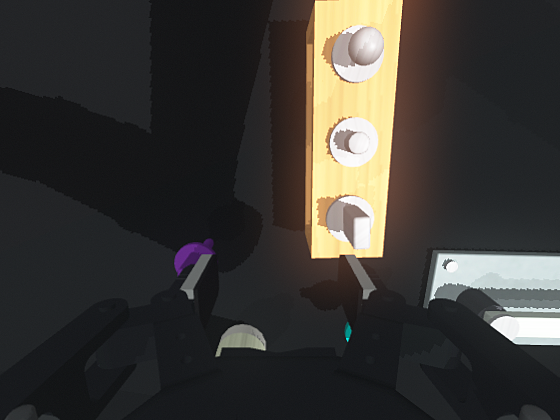

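```bash
python3 - <<'E'
import cv2
a=cv2.imread("pics/w4.png")[150:220,240:320];b=cv2.imread("pics/w5.png")[185:265,315:395]
f=lambda x:cv2.resize(x,(int(x.shape[1]*7.5),int(x.shape[0]*7.5)),interpolation=cv2.INTER_CUBIC)
cv2.imwrite("pics/w4c.png",f(a));cv2.imwrite("pics/w5c.png",f(b))
E
```

```text
(no output)
```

View pics/w4c.png

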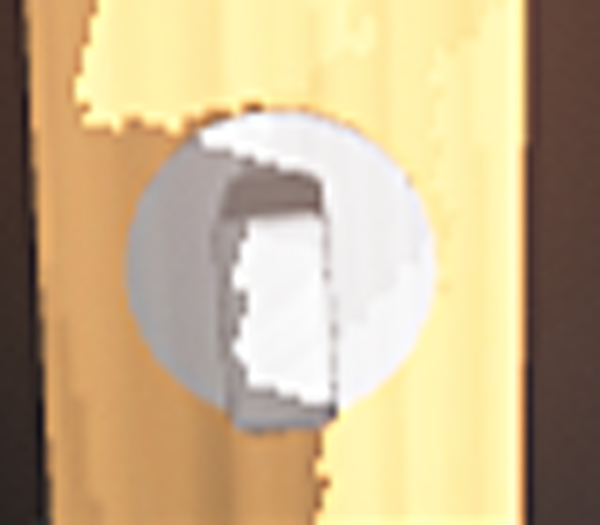

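View pics/w5c.png

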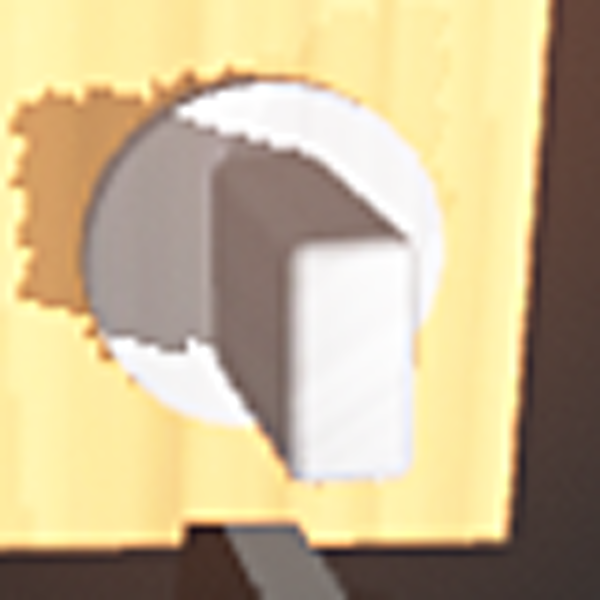

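```bash
python3 - <<'E'
from h import *
a=cam("wrist",np.load("pics/w4.npz"));b=cam("wrist",np.load("pics/w5.npz"))
f=lambda u,v,o:(o[0]+u/7.5,o[1]+v/7.5)
oa=(240,150);ob=(315,185)
print(tri([(a,*f(281,317,oa)),(b,*f(353,359,ob))]))
for c,o,L in((a,oa,[(222,217),(325,212),(337,412),(240,425)]),(b,ob,[(292,240),(411,240),(411,478),(297,478)])):
    P=np.array([atz(c,*f(u,v,o),107) for u,v in L]);print(P.round(1).tolist(),P.mean(0).round(1))
    for i,j in((3,0),(2,1)):
        d=P[j]-P[i];print("len",np.hypot(d[0],d[1]).round(1),"yaw",np.degrees(np.arctan2(d[1],d[0])).round(1))
    P=[atz(c,*f(u,v,o),71)for u,v in(((282,260),(282,260)) if c is a else ((264,251),(264,251)))];print("flange",P[0].round(1))
st=arm.read_state();M=R.from_quat(st["ee_rot"]).as_matrix();print("tool x yaw",np.degrees(np.arctan2(M[1,0],M[0,0])))
w=np.array([521,-228,0])
E
```

```text
(array([ 520.20767076, -225.11953109,  106.5842047 ]), [0.27, 0.27])
[[511.3, -234.2, 107.0], [507.7, -223.9, 107.0], [528.2, -216.3, 107.0], [532.6, -226.0, 107.0]] [ 519.9 -225.1  107. ]
len 22.8 yaw -158.9
len 21.8 yaw -159.7
flange [ 519.8 -225.    71. ]
[[511.3, -234.7, 107.0], [508.2, -224.3, 107.0], [529.8, -215.9, 107.0], [532.9, -226.1, 107.0]] [ 520.5 -225.3  107. ]
len 23.2 yaw -158.3
len 23.2 yaw -158.7
flange [ 520.3 -225.1   71. ]
tool x yaw -163.2067459162733
```

drive_tool --pt "0 0 0 -4.3 0.055" --pt "-0.0015 0.02 0 0 0.055" --pt "-0.0015 0.02 0 0 0.055" --pt "-0.0015 0.0196 0 0 0.055" --pt "0 0 0 0 0.055" --pt "0 0 0.02 0 0.055" --pt "0 0 0.02 0 0.055" --pt "0 0 0.015 0 0.055" --pt "0 0 0 0 0.055" --pt "0 0 0 0 0.055"

```text
clock: 10.35
position: [520.9, -225.8, 105.8]
ee_rot: [-0.183, 0.983, -0.0, 0.001]
contact_force: [0.5, -0.0, 0.6]
gripper_width: 54.5
```

```bash
python3 snap.py w6; python3 - <<'E'
from h import *
st=np.load("pics/w6.npz");M=R.from_quat(st["ee_rot"]).as_matrix();print(np.degrees(np.arctan2(M[1,0],M[0,0])),(M.T@(np.array([520.2,-225.1,75])-st["position"])).round(1))
E
```

```text
[ 520.88 -225.79  105.78] [-1.828e-01  9.831e-01 -4.000e-04  5.000e-04] [ 0.5 -0.   0.6] 10.35
-158.93323458602552 [ 0.4  0.9 30.8]
```

View pics/w6.png

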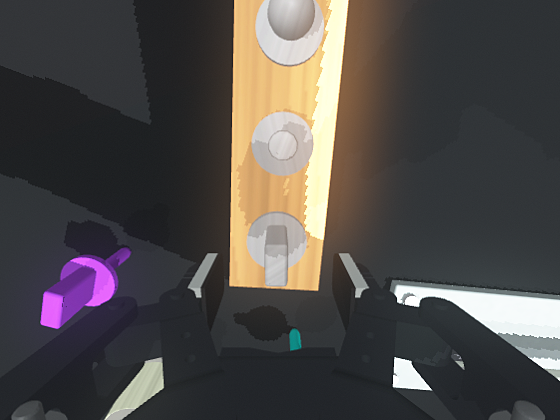

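drive_tool --pt "0.0004 0.0009 0.011 0 0.055" --pt "0 0 0.01 0 0.055" --pt "0 0 0.01 0 0.055" --pt "0 0 0 0 0.055" --pt "0 0 0 0 0.035" --pt "0 0 0 0 0.02" --pt "0 0 0 0 0.005" --pt "0 0 0 0 0.005" --pt "0 0 0 0 0.005" --pt "0 0 0 0 0.005"

```text
clock: 11.4
position: [520.0, -225.5, 74.5]
ee_rot: [-0.182, 0.983, -0.0, 0.001]
contact_force: [0.3, -0.3, 1.6]
gripper_width: 10.7
```

```bash
python3 snap.py w7; python3 - <<'E'
from h import *
print(arm.read_state()["gripper_width"])
im,d=arm.get_image("scene")
cv2.imwrite("pics/s7.png",cv2.resize(im[100:260,130:330],None,fx=3.7,fy=3.7,interpolation=cv2.INTER_CUBIC))
E
```

```text
[ 519.97 -225.48   74.49] [-1.823e-01  9.832e-01 -4.000e-04  7.000e-04] [ 0.3 -0.3  1.6] 11.4
11.009024310774016
```

View pics/s7.png

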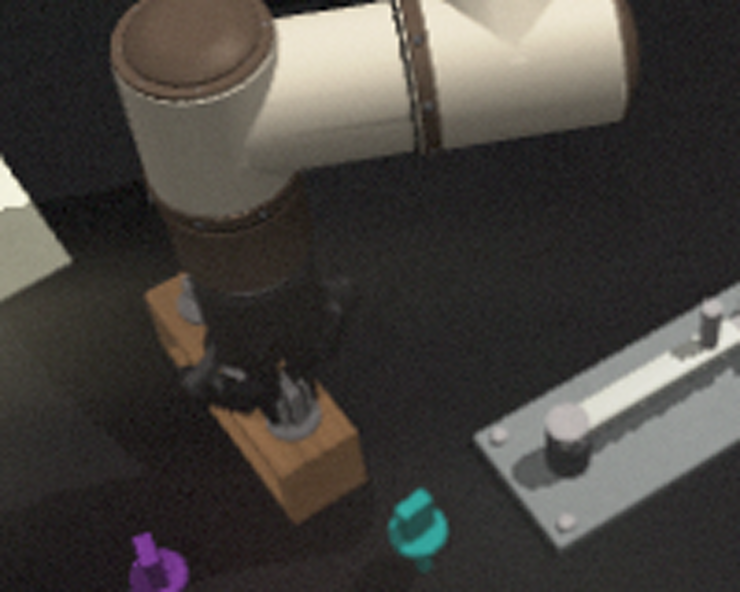

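View pics/w7.png

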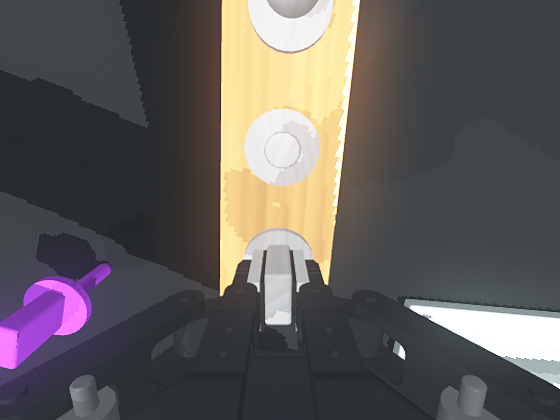

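drive_tool --pt "0 0 -0.01 0 0.005" --pt "0 0 -0.015 0 0.005" --pt "0 0 -0.02 0 0.005" --pt "0 0 -0.025 0 0.005" --pt "0 0 -0.025 0 0.005" --pt "0 0 -0.025 0 0.005" --pt "0 0 0 0 0.005" --pt "0 0 0 0 0.005"

```text
clock: 12.3
position: [518.5, -224.7, 193.6]
ee_rot: [-0.182, 0.983, 0.001, -0.0]
contact_force: [0.0, 0.1, -1.9]
gripper_width: 10.8
```

```bash
python3 snap.py w8; python3 - <<'E'
from h import *
im,d=arm.get_image("scene")
cv2.imwrite("pics/s8.png",cv2.resize(im[100:260,130:330],None,fx=3.7,fy=3.7,interpolation=cv2.INTER_CUBIC))
E
```

```text
[ 518.51 -224.65  193.62] [-1.820e-01  9.833e-01  8.000e-04 -3.000e-04] [ 0.   0.1 -1.9] 12.3
```

View pics/s8.png

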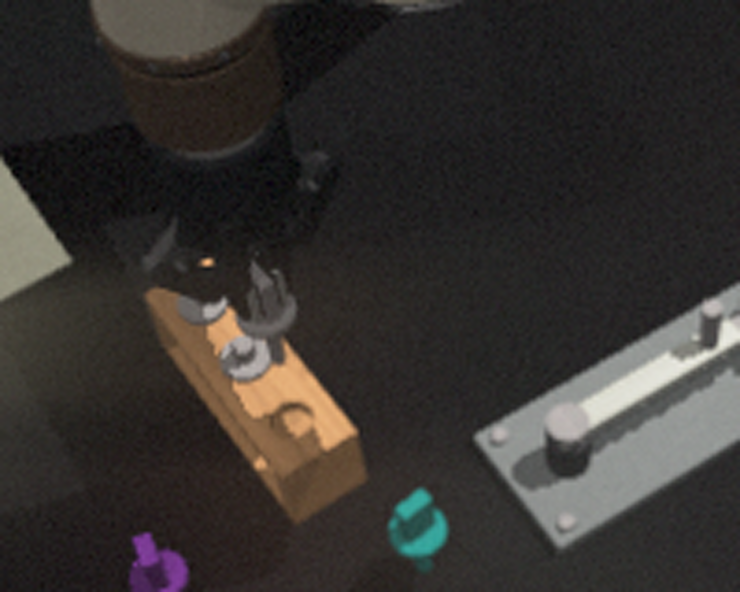

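View pics/w8.png

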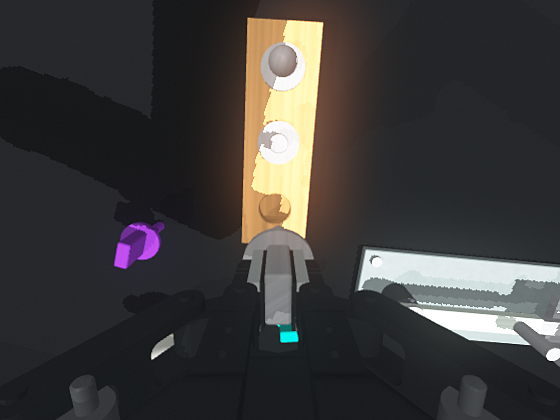

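drive_tool --pt "-0.0144 0.0344 0 0 0.005" --pt "-0.0144 0.0344 0 0 0.005" --pt "-0.0144 0.0344 0 0 0.005" --pt "-0.0144 0.0344 0 0 0.005" --pt "-0.0144 0.0344 0 0 0.005" --pt "-0.0144 0.0344 0 0 0.005" --pt "-0.0144 0.0344 0 0 0.005" --pt "-0.0144 0.0344 0 0 0.005" --pt "-0.0144 0.0344 0 0 0.005" --pt "-0.0144 0.0344 0 0 0.005" --pt "0 0 0.02 0 0.005" --pt "0 0 0.02 0 0.005" --pt "0 0 0.01 0 0.005" --pt "0 0 0 0 0.005" --pt "0 0 0 0 0.005"

```text
clock: 13.9
position: [530.8, 147.2, 143.9]
ee_rot: [-0.182, 0.983, -0.0, -0.0]
contact_force: [1.0, 1.3, -1.4]
gripper_width: 11.3
```

```bash
cat > go.py <<'E'
import sys
from h import *
st=arm.read_state();M=R.from_quat(st["ee_rot"]).as_matrix()
t=np.array([float(a) for a in sys.argv[1:4]])
rig=np.array([[.965,.262],[-.262,.965]])
print("pos",st["position"].round(2),"F",st["contact_force"].round(1),"T",st["wrist_torque"].round(2),"clk",round(st["clock"],2),"grip",st["gripper_width"].round(1),"yaw",np.degrees(np.arctan2(M[1,0],M[0,0])).round(2),"tilt",M[:2,2].round(4))
print("tool delta mm",(M.T@(t-st["position"])).round(2),"rig rel clevis",(rig@(st["position"][:2]-[529.1,145])).round(2))
E
python3 go.py 529 148.2 124
python3 - <<'E'
from h import *
for n,sl in(("scene",(slice(100,240),slice(270,400))),("top",(slice(200,320),slice(120,260)))):
    im,d=arm.get_image(n);cv2.imwrite(f"pics/{n}9.png",cv2.resize(im[sl],None,fx=4.2,fy=4.2,interpolation=cv2.INTER_CUBIC))
E
```

```text
Traceback (most recent call last):
  File "go.py", line 6, in <module>
    print("pos",st["position"].round(2),"F",st["contact_force"].round(1),"T",st["wrist_torque"].round(2),"clk",round(st["clock"],2),"grip",st["gripper_width"].round(1),"yaw",np.degrees(np.arctan2(M[1,0],M[0,0])).round(2),"tilt",M[:2,2].round(4))
                                                                                                                                           ^^^^^^^^^^^^^^^^^^^^^^^^^
AttributeError: 'float' object has no attribute 'round'
```

View pics/scene9.png

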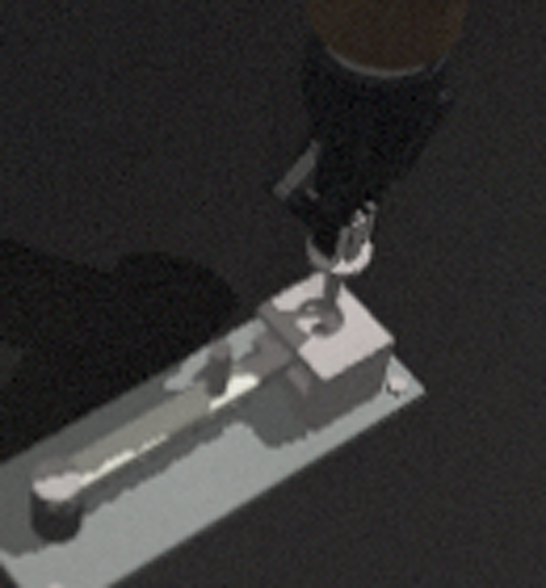

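```bash
sed -i 's/st\["gripper_width"\].round(1)/round(float(st["gripper_width"]),1)/' go.py; python3 go.py 529 148.2 124
```

```text
pos [531.2  147.52 144.83] F [-0.  -0.1 -2.2] T [-0.05 -0.02 -0.08] clk 14.0 grip 11.2 yaw -159.02 tilt [0.0016 0.0007]
tool delta mm [ 1.85  1.42 20.83] rig rel clevis [2.68 1.88]
```

drive_tool --pt "0.0013 0.0016 0 0 0.005" --pt "0 0 0.01 0 0.005" --pt "0 0 0.01 0 0.005" --pt "0 0 0 0 0.005" --pt "0 0 0 0 0.005"

```text
clock: 14.5
position: [528.5, 148.3, 123.3]
ee_rot: [-0.182, 0.983, -0.0, -0.001]
contact_force: [-1.2, -0.0, -1.3]
gripper_width: 11.2
```

```bash
python3 go.py 529 148.2 124
```

```text
pos [528.52 148.33 123.3 ] F [-1.2 -0.  -1.3] T [ 0.02  0.05 -0.02] clk 14.5 grip 11.2 yaw -159.0 tilt [-0.0011 -0.0008]
tool delta mm [-0.4  -0.29 -0.7 ] rig rel clevis [0.31 3.37]
```

drive_tool --pt "0 0 0.003 0 0.005" --pt "0 0 0.002 0 0.005" --pt "0 0 0 0 0.005"

```text
clock: 14.8
position: [528.6, 148.5, 118.7]
ee_rot: [-0.182, 0.983, -0.0, -0.0]
contact_force: [-0.4, -0.1, -2.2]
gripper_width: 10.8
```

drive_tool --pt "0 0 0.002 0 0.005" --pt "0 0 0 0 0.005"

```text
clock: 15.0
position: [528.6, 148.5, 116.7]
ee_rot: [-0.182, 0.983, -0.0, -0.0]
contact_force: [-0.0, -0.8, -1.9]
gripper_width: 10.9
```

drive_tool --pt "0 0 0.002 0 0.005" --pt "0 0 0 0 0.005"

```text
clock: 15.2
position: [529.1, 148.6, 115.7]
ee_rot: [-0.182, 0.983, -0.0, 0.0]
contact_force: [-1.2, -0.4, 3.7]
gripper_width: 11.0
```

drive_tool --pt "0 -0.001 0 0 0.005" --pt "0 0 0 0 0.005"

```text
clock: 15.4
position: [529.1, 147.7, 115.0]
ee_rot: [-0.182, 0.983, 0.0, 0.0]
contact_force: [0.5, -0.4, -1.3]
gripper_width: 11.6
```

drive_tool --pt "0 -0.001 0 0 0.005" --pt "0 0 0 0 0.005"

```text
clock: 15.6
position: [529.2, 146.4, 114.3]
ee_rot: [-0.182, 0.983, -0.0, -0.0]
contact_force: [-1.0, -0.4, -0.9]
gripper_width: 11.4
```

```bash
python3 go.py 529 148.2 116
```

```text
pos [529.23 146.36 114.28] F [-1.  -0.4 -0.9] T [ 0.01  0.01 -0.01] clk 15.6 grip 11.4 yaw -159.02 tilt [-0.0009 -0.0004]
tool delta mm [-0.44  1.8  -1.72] rig rel clevis [0.49 1.28]
```

drive_tool --pt "0 0 0.0015 0 0.005" --pt "0 0 0 0 0.005"

```text
clock: 15.8
position: [529.2, 146.5, 112.8]
ee_rot: [-0.182, 0.983, -0.0, -0.0]
contact_force: [-0.0, -0.0, -1.7]
gripper_width: 11.0
```

drive_tool --pt "0 0 0.002 0 0.005" --pt "0 0 0 0 0.005"

```text
clock: 16.0
position: [529.2, 146.6, 111.0]
ee_rot: [-0.182, 0.983, -0.0, -0.0]
contact_force: [0.3, 0.9, -2.0]
gripper_width: 11.4
```

drive_tool --pt "0 0 0.002 0 0.005" --pt "0 0 0 0 0.005"

```text
clock: 16.2
position: [529.3, 146.6, 109.1]
ee_rot: [-0.182, 0.983, -0.0, -0.0]
contact_force: [-0.4, -0.7, -2.3]
gripper_width: 11.3
```

drive_tool --pt "0 0 0.002 0 0.005" --pt "0 0 0.002 0 0.005" --pt "0 0 0 0 0.005"

```text
clock: 16.5
position: [529.3, 146.6, 105.1]
ee_rot: [-0.182, 0.983, -0.0, -0.0]
contact_force: [-1.4, 0.8, -2.1]
gripper_width: 11.1
```

drive_tool --pt "0 -0.001 0 0 0.005" --pt "0 0 0 0 0.005" --pt "0 0 0 0 0.005"

```text
clock: 16.8
position: [529.8, 145.7, 105.4]
ee_rot: [-0.182, 0.983, 0.0, -0.0]
contact_force: [0.0, 1.2, -2.2]
gripper_width: 11.4
```

```bash
python3 go.py 529 145 103
```

```text
pos [529.76 145.73 105.41] F [ 0.   1.2 -2.2] T [0.04 0.15 0.05] clk 16.8 grip 11.4 yaw -159.01 tilt [-0.0001  0.    ]
tool delta mm [ 0.97 -0.41  2.41] rig rel clevis [0.83 0.53]
```

drive_tool --pt "0.0005 -0.001 0 0 0.005" --pt "0 0 0 0 0.005" --pt "0 0 0 0 0.005"

```text
clock: 17.1
position: [529.7, 145.0, 105.4]
ee_rot: [-0.182, 0.983, 0.0, 0.0]
contact_force: [-1.2, 2.6, -2.8]
gripper_width: 11.2
```

```bash
python3 go.py 529 145 103
```

```text
pos [529.69 145.01 105.43] F [-1.2  2.6 -2.8] T [ 0.88  0.45 -0.01] clk 17.1 grip 11.2 yaw -159.0 tilt [0.0002 0.0006]
tool delta mm [0.65 0.24 2.43] rig rel clevis [ 0.57 -0.15]
```

drive_tool --pt "0.0003 -0.0005 0.0025 0 0.005" --pt "0 0 0 0 0.005"

```text
clock: 17.3
position: [529.6, 144.4, 102.8]
ee_rot: [-0.182, 0.983, 0.0, 0.0]
contact_force: [-2.3, 3.0, -2.1]
gripper_width: 11.4
```

drive_tool --pt "0 0 0.002 0 0.005" --pt "0 0 0 0 0.005"

```text
clock: 17.5
position: [529.6, 144.3, 100.8]
ee_rot: [-0.182, 0.983, 0.0, 0.0]
contact_force: [-1.6, 4.1, -1.8]
gripper_width: 11.4
```

drive_tool --pt "0 0 0.0015 0 0.005" --pt "0 0 0 0 0.005"

```text
clock: 17.7
position: [529.6, 144.1, 99.3]
ee_rot: [-0.182, 0.983, 0.0, 0.0]
contact_force: [-2.5, 3.5, -0.7]
gripper_width: 11.5
```

```bash
python3 go.py 529 145 103
```

```text
pos [529.65 144.12  99.28] F [-2.5  3.5 -0.7] T [ 1.26  0.7  -0.04] clk 17.7 grip 11.5 yaw -159.0 tilt [0.0001 0.0001]
tool delta mm [ 0.29  1.06 -3.72] rig rel clevis [ 0.29 -0.99]
```

drive_tool --pt "0 0 0.0015 0 0.005" --pt "0 0 0 0 0.005"

```text
clock: 17.9
position: [529.7, 144.1, 97.8]
ee_rot: [-0.182, 0.983, 0.0, 0.0]
contact_force: [-2.1, 3.6, -0.9]
gripper_width: 10.9
```

drive_tool --pt "0 0 0.0015 0 0.005" --pt "0 0 0 0 0.005"

```text
clock: 18.1
position: [529.6, 144.1, 96.2]
ee_rot: [-0.182, 0.983, 0.0, -0.0]
contact_force: [-1.0, 3.5, 0.0]
gripper_width: 11.4
```

```bash
python3 go.py 529 145 103
```

```text
pos [529.63 144.05  96.22] F [-1.   3.5  0. ] T [1.21 0.67 0.03] clk 18.1 grip 11.4 yaw -159.0 tilt [-0. -0.]
tool delta mm [ 0.25  1.11 -6.78] rig rel clevis [ 0.26 -1.05]
```

drive_tool --pt "0 0.0005 0.002 0 0.005" --pt "0 0 0 0 0.005"

```text
clock: 18.3
position: [529.4, 144.2, 94.1]
ee_rot: [-0.182, 0.983, -0.0, -0.0]
contact_force: [-0.3, 2.3, -1.6]
gripper_width: 11.1
```

drive_tool --pt "0 0 0.002 0 0.005" --pt "0 0 0.002 0 0.005" --pt "0 0 0 0 0.005"

```text
clock: 18.6
position: [529.4, 144.2, 90.0]
ee_rot: [-0.182, 0.983, -0.0, -0.0]
contact_force: [-0.1, 0.8, -1.4]
gripper_width: 11.2
```

```bash
python3 go.py 529 145 81
```

```text
pos [529.38 144.2   89.97] F [-0.1  0.8 -1.4] T [0.25 0.09 0.  ] clk 18.6 grip 11.2 yaw -159.01 tilt [-0.0004 -0.0005]
tool delta mm [0.06 0.89 8.97] rig rel clevis [ 0.06 -0.85]
```

Entered the lower ear. Down to the seat, gently.

drive_tool --pt "0 0 0.002 0 0.005" --pt "0 0 0.002 0 0.005" --pt "0 0 0.002 0 0.005" --pt "0 0 0 0 0.005"

```text
clock: 19.0
position: [529.3, 144.3, 84.0]
ee_rot: [-0.182, 0.983, -0.0, -0.0]
contact_force: [-0.4, -0.1, -2.0]
gripper_width: 11.0
```

drive_tool --pt "0 0 0.0015 0 0.005" --pt "0 0 0 0 0.005"

```text
clock: 19.2
position: [529.3, 144.3, 82.7]
ee_rot: [-0.182, 0.983, -0.0, -0.0]
contact_force: [0.8, -0.2, -1.7]
gripper_width: 11.2
```

drive_tool --pt "0 0 0.001 0 0.005" --pt "0 0 0 0 0.005"

```text
clock: 19.4
position: [529.4, 144.4, 81.8]
ee_rot: [-0.182, 0.983, -0.0, -0.0]
contact_force: [0.2, -1.5, -1.1]
gripper_width: 11.4
```

drive_tool --pt "0 0 0.001 0 0.005" --pt "0 0 0 0 0.005"

```text
clock: 19.6
position: [529.4, 144.4, 80.8]
ee_rot: [-0.182, 0.983, -0.0, -0.0]
contact_force: [0.6, -1.0, -2.1]
gripper_width: 11.2
```

```bash
python3 go.py 529 145 81
```

```text
pos [529.38 144.38  80.83] F [ 0.6 -1.  -2.1] T [-0.48 -0.06  0.03] clk 19.6 grip 11.2 yaw -159.0 tilt [-0.0002 -0.0002]
tool delta mm [ 0.13  0.72 -0.17] rig rel clevis [ 0.1  -0.67]
```

drive_tool --pt "0 0 0.001 0 0.005" --pt "0 0 0 0 0.005"

```text
clock: 19.8
position: [529.4, 144.4, 80.5]
ee_rot: [-0.182, 0.983, -0.0, 0.0]
contact_force: [-1.0, -1.2, 2.8]
gripper_width: 11.0
```

drive_tool --pt "0 0 0.001 0 0.005" --pt "0 0 0 0 0.005"

```text
clock: 20.0
position: [529.4, 144.4, 80.4]
ee_rot: [-0.183, 0.983, -0.0, 0.0]
contact_force: [-3.9, -2.0, 9.2]
gripper_width: 11.0
```

```bash
python3 go.py 529 145 81; python3 - <<'E'
from h import *
im,d=arm.get_image("scene")
cv2.imwrite("pics/s10.png",cv2.resize(im[140:220,290:390],None,fx=7,fy=7,interpolation=cv2.INTER_CUBIC))
E
```

```text
pos [529.45 144.41  80.45] F [-3.9 -2.   9.2] T [-0.63  1.18 -0.01] clk 20.0 grip 11.0 yaw -158.97 tilt [ 0.0004 -0.0004]
tool delta mm [ 0.2   0.71 -0.55] rig rel clevis [ 0.18 -0.66]
```

View pics/s10.png

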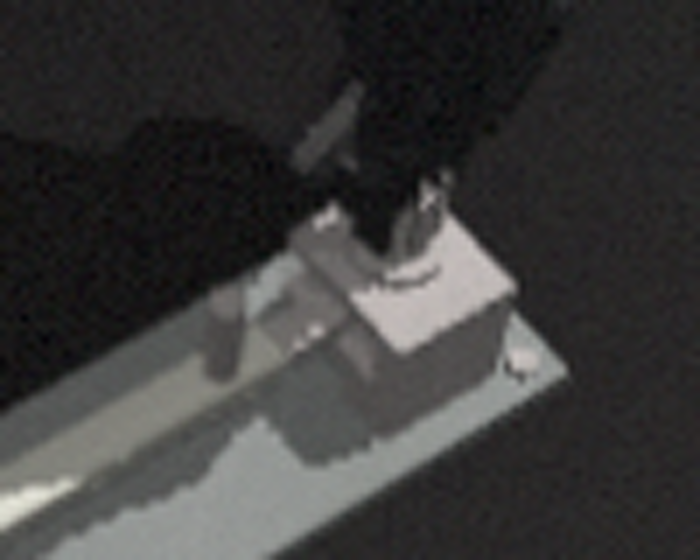

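drive_tool --pt "0 0 -0.0015 0 0.005" --pt "0 0 0 0 0.014" --pt "0 0 0 0 0.02" --pt "0 0 0 0 0.03" --pt "0 0 0 0 0.035" --pt "0 0 0 0 0.035" --pt "0 0 -0.01 0 0.035" --pt "0 0 -0.02 0 0.035" --pt "0 0 -0.03 0 0.035" --pt "0 0 -0.04 0 0.035" --pt "-0.03 0 -0.02 0 0.035" --pt "0 0 0 0 0.035" --pt "0 0 0 0 0.035"

```text
clock: 21.35
position: [557.4, 155.4, 200.8]
ee_rot: [-0.182, 0.983, 0.0, 0.0]
contact_force: [-0.9, -0.1, -0.6]
gripper_width: 34.9
```

```bash
python3 snap.py w11; python3 - <<'E'
from h import *
im,d=arm.get_image("scene")
cv2.imwrite("pics/s11.png",cv2.resize(im[130:270,150:390],None,fx=3.3,fy=3.3,interpolation=cv2.INTER_CUBIC))
E
```

```text
[557.35 155.4  200.82] [-1.820e-01  9.833e-01  4.000e-04  2.000e-04] [-0.9 -0.1 -0.6] 21.35
```

View pics/w11.png

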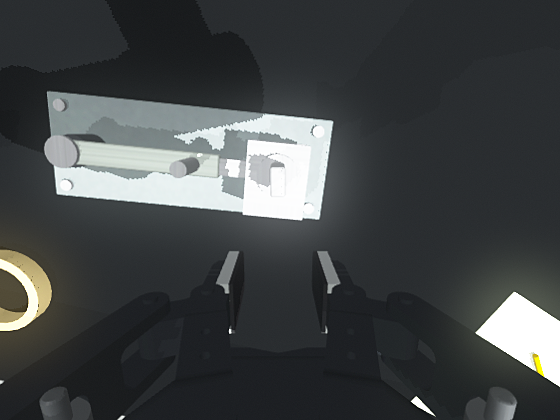

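View pics/s11.png

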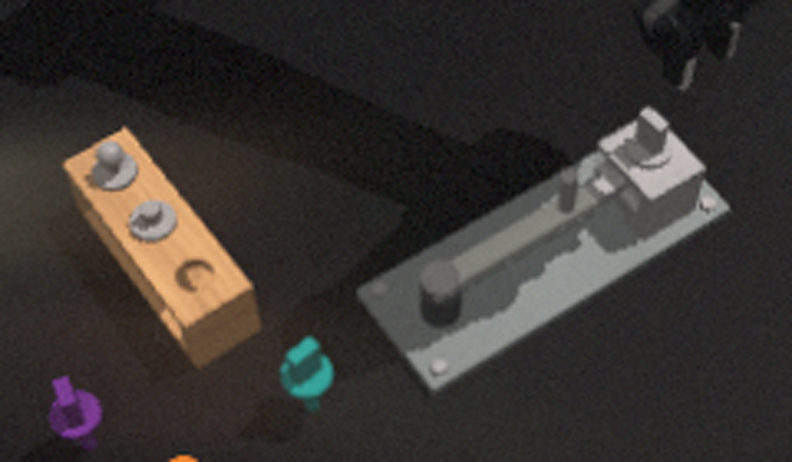

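```bash
python3 - <<'E'
from h import *
s=np.load("pics/w11.npz");c=cam("wrist",s);d=s["d"]
im=cv2.imread("pics/w11.png");cv2.imwrite("pics/w11c.png",cv2.resize(im[130:230,220:330],None,fx=6,fy=6,interpolation=cv2.INTER_CUBIC))
for u,v in[(278,184),(278,178),(278,190),(262,176),(262,168),(290,170),(250,200),(300,205),(150,157),(85,150)]:print((u,v),atd(c,u,v,d[v,u]).round(1))
print(proj(c,[[529.1,145,77],[529.1,145,113]]).round(1))
E
```

```text
(278, 184) [530.5 146.8 113.9]
(278, 178) [526.2 145.2 113.4]
(278, 190) [535.  148.5 113.4]
(262, 176) [534.5 133.1  77.7]
(262, 168) [527.8 130.7  78.1]
(290, 170) [520.6 154.5  78. ]
(250, 200) [560.1 130.4  73. ]
(300, 205) [547.9 175.4  73.3]
(150, 157) [557.9  29.   59.2]
(85, 150) [573.3 -29.4  59. ]
[[276.6 174.9]
 [276.5 181.3]]
```

View pics/w11c.png

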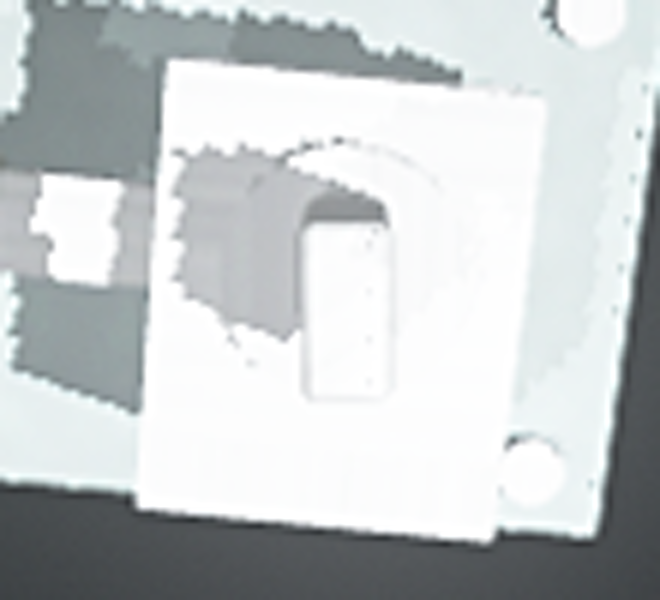

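```bash
python3 -c "
from bench import arm
print(arm.read_state()['contact_force']);print(arm.job_done())"
```

```text
[-0.51136863  0.27696697 -0.04705187]
the job is handed in; nothing more can be done
None
```

The rig is ready and the job is handed in, at about 21 s of the 72 s allowed.

**What I did:** I pushed the tie bar to its stop; it stopped moving and the force rose to about 9 N. I then took the winged pin from the stand and felt for the eye hole, where contact rose about 5 N. With the nose in the eye I drew the plate roughly 3–4 mm into line with the lower hole. The pin went on down until it seated, at about 9 N (about 11 N above the hanging pin's weight). I let go and raised the arm clear.

**Last checks:**
- **Flange:** its top reads about 4.8 mm above the upper ear's top, against its 5 mm thickness, so it sits flat.
- **Wing:** its top is level at about 113.5 mm. It should be 113 mm.
- **Bar:** it looks closed in the pictures.
- **Bystanders:** the ball and stub pins are still in the stand. I did not touch the glue or tape, but I did not re-measure where they stand.
- **Robot:** it touches nothing; the force reading is within noise.

**Disagreements:**
- The fixed cameras and the wrist camera differed by 2–3 mm on the clevis and the wing. I relied on the wrist camera and on touch.
- The pin settled with the tool about 0.7 mm short of the measured hole line along the bar, which is within the hole's clearance and the measuring error.

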